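# Light the wells that hold sample tubes

### The arm

A 6-joint arm with a two-finger parallel gripper is mounted at the origin on the work surface. World frame = base frame: x ahead of the robot, y to its left, z up, the work surface at z = 0. Lengths are in mm, angles in rad, forces in N, time in s.
With the tool pointing down it reaches from about 350 to 975 mm from the base axis. Payload 7.1 kg.
Tool frame: the origin (TCP) lies on the front face of the gripper's body, between the roots of the fingers; the fingertips stand 80 mm ahead of it and the grasp point (between the pads) lies 61 mm ahead of it; z points along the fingers, y is the line along which they close (so a half turn about z gives the same grasp; the last joint's range is limited). The gripper opens to 88 mm and grips with 3 to 60 N. Pads are 20 mm wide; open, the fingers measure 115 mm over their backs; the gripper's body (75 mm by 178 mm) begins 61 mm behind the grasp point.
Start: joints at [1.278, 0.423, 1.63, -0, 1.089, -0.019], TCP at [168.963, 601.712, 302.675] pointing down, gripper open.
Joint ranges: [-3, 3], [-0.9, 2.11], [0.09, 2.58], [-1.31, 4.45], [0.11, 2.69], [-2.54, 2.54]. Speed limits (rad/s): [2.39, 2.39, 3.01, 3.14, 3.14, 3.14].

### API

Orientations are given as a rotation vector (axis times angle).
In Python, from workcell import readout, vision, close_job gives the robot as it stands.
- The arm moves only by the tool servo_tool, never from a script. Its argument "plan" is a list that holds one entry, the list of rows, each a list of 7 numbers: the gripper command: -1 is fully open, 1 is shut, values between are in proportion, then the shift along the world's x, y, z in units of 40 mm (1.0 is 40 mm), then the turn, a rotation vector about the world's x, y, z in units of 5 degrees (1.0 is 5 degrees). A call has 1 to 5 rows; each row shifts and turns the commanded pose from where the row before left it; what a row does not reach is not made up. A row lasts 1/12 s, in which the tool goes at most 41.7 mm and 7.16 degrees, less where a joint would pass 70% of its speed; a pose out of reach is approached as far as the arm can. A call is refused whole if a number of a shift passes 1 or a number of a turn 1, either way. A call with a gripper value outside its range is refused whole. The fingers move at their own pace and stop on an object; the grip force is fixed at half the most. Time passes only in rows, so rows that do not move let the fingers close. It gives the time, the measured TCP pose, the force, the opening and the grip force at its end, in the units of the state.
- readout.get_obs(): the state, without advancing time (a new reading comes with each control period).
- vision.get_image(name): name is "scene" or "top" or "wrist"; returns the picture (420x560x3 uint8, red, green, blue); there is no depth.
- vision.camera_params(name): a dict with "fx", "fy", "cx", "cy" (pixels), "rvec" (rotation vector, rad) and "tvec" (3), from world to camera coordinates, as OpenCV has them; the wrist camera has in their place "hand_eye" (4x4, takes a point from camera to tool coordinates, whose origin is the TCP and whose axes are the flange's). Camera axes: x right, y down, z forward; pixel columns grow to the right and rows downward; lengths in mm; the calibration is good to about 2 mm. The wrist camera is an equidistant fisheye: a pixel r from the principal point sees the ray r / f radians off the axis. A picture is of the moment at which its call begins: read the wrist's pose just before it. camera_params takes no time and is no camera call.
- close_job(): hands the job in; it is judged then, once.
The state is a dict: "t": time; "qpos": joint angles; "qvel": joint speeds; "joint_torque": joint torques, N m; "ee_pos": TCP position; "orientation": TCP orientation; "ft_force": force on the tool from outside, world axes, zero at the start; "moment": the same for the moment, N m; "width": finger opening in mm; "grasp_force": force on a finger pad.
Only numpy, scipy, OpenCV 4.12 (cv2) and the standard library are available. Lean on these libraries where they do the work, as an engineer would, in place of code of your own. Each camera call takes 0.05 s, during which the arm holds its last target. There are 200 camera calls.

### The job

On the tube viewer, switch on the lamp under each of the two sample tubes: push the toggle directly in front of each tube fully over, from the robot's side towards the tubes. Leave the toggles of the two plugged wells off, and leave the tubes standing in their wells.

Things in the scene. Friction and masses are not known exactly. Their poses are not given: they have to be found in the camera images.
- viewer: lamp box fixed on the table, 150 x 210 mm; origin under the edge between its two halves; x points from switches to wells, y left, z up. Front deck (x -80 to 0 mm), 45 mm high, white: four toggles. Back block (x 0 to 70 mm), 60 mm high, grey: four 18 mm wells at x = 45 mm. Each toggle faces its own well, joined by a line, at y = +60, +20, -20, -60 mm. Two wells hold tubes, two have flat black plugs 7 mm high.
- tubeA_mid (a point): centre, half-way up, of one of two identical loose, upright, clear sample tubes with white caps standing in the viewer's wells: 16 mm across (cap 20 mm), 100 mm tall, top 112 mm and this point 62 mm above the table. Which well it stands in varies. Tubes in the separate peg rack beside the viewer do not count.
- tubeB_mid (a point): centre, half-way up, of one of two identical loose, upright, clear sample tubes with white caps standing in the viewer's wells: 16 mm across (cap 20 mm), 100 mm tall, top 112 mm and this point 62 mm above the table. Which well it stands in varies. Tubes in the separate peg rack beside the viewer do not count.
- toggle1 (a joint): the leftmost (+y end) toggle, at y = +60 mm of the viewer: steel paddle 12 mm wide, 8 mm thick, reaching 42 mm from its pivot at x = -40, z = 48 mm. Angle in rad: 0 = off, leaning 0.5 rad to the viewer's -x (robot side); 1.0 = on, leaning 0.5 rad to +x (wells), at a hard stop. Starts near 0; no spring: stays where left; 1 to 3 N on the paddle moves it.
- toggle2 (a joint): the second from the left toggle, at y = +20 mm of the viewer: steel paddle 12 mm wide, 8 mm thick, reaching 42 mm from its pivot at x = -40, z = 48 mm. Angle in rad: 0 = off, leaning 0.5 rad to the viewer's -x (robot side); 1.0 = on, leaning 0.5 rad to +x (wells), at a hard stop. Starts near 0; no spring: stays where left; 1 to 3 N on the paddle moves it.
- toggle3 (a joint): the third from the left toggle, at y = -20 mm of the viewer: steel paddle 12 mm wide, 8 mm thick, reaching 42 mm from its pivot at x = -40, z = 48 mm. Angle in rad: 0 = off, leaning 0.5 rad to the viewer's -x (robot side); 1.0 = on, leaning 0.5 rad to +x (wells), at a hard stop. Starts near 0; no spring: stays where left; 1 to 3 N on the paddle moves it.
- toggle4 (a joint): the rightmost (-y end) toggle, at y = -60 mm of the viewer: steel paddle 12 mm wide, 8 mm thick, reaching 42 mm from its pivot at x = -40, z = 48 mm. Angle in rad: 0 = off, leaning 0.5 rad to the viewer's -x (robot side); 1.0 = on, leaning 0.5 rad to +x (wells), at a hard stop. Starts near 0; no spring: stays where left; 1 to 3 N on the paddle moves it.
Not all that is in view belongs to the job. Leave any blue or purple look-alike of the part that bears tubeB_mid alone. Leave any red look-alike of the part that bears tubeA_mid alone.

How it is judged (in metres and radians):
At the end, for the whole second after the job is handed in: The toggle in front of each tube is beyond 0.8 rad (on); the toggles in front of the two plugged wells are below 0.3 rad (off); both tubes still stand in their wells, within 12 mm of where they began and less than 0.17 rad (10 degrees) from upright (((y of tubeA_mid in the frame of viewer between 0.045 and 0.075 m and value of joint toggle1 above 0.8 rad) or (y of tubeB_mid in the frame of viewer between 0.045 and 0.075 m and value of joint toggle1 above 0.8 rad) or ((not (y of tubeA_mid in the frame of viewer above 0.045 m) or not (y of tubeA_mid in the frame of viewer below 0.075 m)) and (not (y of tubeB_mid in the frame of viewer above 0.045 m) or not (y of tubeB_mid in the frame of viewer below 0.075 m)) and value of joint toggle1 below 0.3 rad)) and ((y of tubeA_mid in the frame of viewer between 0.005 and 0.035 m and value of joint toggle2 above 0.8 rad) or (y of tubeB_mid in the frame of viewer between 0.005 and 0.035 m and value of joint toggle2 above 0.8 rad) or ((not (y of tubeA_mid in the frame of viewer above 0.005 m) or not (y of tubeA_mid in the frame of viewer below 0.035 m)) and (not (y of tubeB_mid in the frame of viewer above 0.005 m) or not (y of tubeB_mid in the frame of viewer below 0.035 m)) and value of joint toggle2 below 0.3 rad)) and ((y of tubeA_mid in the frame of viewer between -0.035 and -0.005 m and value of joint toggle3 above 0.8 rad) or (y of tubeB_mid in the frame of viewer between -0.035 and -0.005 m and value of joint toggle3 above 0.8 rad) or ((not (y of tubeA_mid in the frame of viewer above -0.035 m) or not (y of tubeA_mid in the frame of viewer below -0.005 m)) and (not (y of tubeB_mid in the frame of viewer above -0.035 m) or not (y of tubeB_mid in the frame of viewer below -0.005 m)) and value of joint toggle3 below 0.3 rad)) and ((y of tubeA_mid in the frame of viewer between -0.075 and -0.045 m and value of joint toggle4 above 0.8 rad) or (y of tubeB_mid in the frame of viewer between -0.075 and -0.045 m and value of joint toggle4 above 0.8 rad) or ((not (y of tubeA_mid in the frame of viewer above -0.075 m) or not (y of tubeA_mid in the frame of viewer below -0.045 m)) and (not (y of tubeB_mid in the frame of viewer above -0.075 m) or not (y of tubeB_mid in the frame of viewer below -0.045 m)) and value of joint toggle4 below 0.3 rad)) and angle between each of tubeA_mid, tubeB_mid's own z axis and vertical below 0.17 rad and distance of each of tubeA_mid, tubeB_mid from where it was at the start of the episode below 0.012 m); the robot touches nothing.
It fails at once if a toggle of a plugged well is pushed past 0.45 rad (((not (y of tubeA_mid in the frame of viewer above 0.045 m) or not (y of tubeA_mid in the frame of viewer below 0.075 m)) and (not (y of tubeB_mid in the frame of viewer above 0.045 m) or not (y of tubeB_mid in the frame of viewer below 0.075 m)) and value of joint toggle1 above 0.45 rad) or ((not (y of tubeA_mid in the frame of viewer above 0.005 m) or not (y of tubeA_mid in the frame of viewer below 0.035 m)) and (not (y of tubeB_mid in the frame of viewer above 0.005 m) or not (y of tubeB_mid in the frame of viewer below 0.035 m)) and value of joint toggle2 above 0.45 rad) or ((not (y of tubeA_mid in the frame of viewer above -0.035 m) or not (y of tubeA_mid in the frame of viewer below -0.005 m)) and (not (y of tubeB_mid in the frame of viewer above -0.035 m) or not (y of tubeB_mid in the frame of viewer below -0.005 m)) and value of joint toggle3 above 0.45 rad) or ((not (y of tubeA_mid in the frame of viewer above -0.075 m) or not (y of tubeA_mid in the frame of viewer below -0.045 m)) and (not (y of tubeB_mid in the frame of viewer above -0.075 m) or not (y of tubeB_mid in the frame of viewer below -0.045 m)) and value of joint toggle4 above 0.45 rad)).
It fails at once if a sample tube is shifted by 20 mm or more (distance of any of tubeA_mid, tubeB_mid from where it was at the start of the episode above 0.02 m).
It also fails if it takes over 35 s, if anything falls off the work surface, if the arm or the gripper's body presses on something with over 40 N, if the wrist force passes 120 N, or if a joint passes its speed limit or range.

## Working session

There is one attempt and no reset: what is moved stays moved. The work goes in short steps, Python scripts to look and compute and a tool call to move; the robot and the scene stay as the last step left them, time stands still between calls to the robot, and variables do not carry over. Pictures are saved under pics/ and viewed, at most 10 in all, crops included, and the job is handed in when it is done.

Besides the shell and the picture viewer there is one more tool, called by a JSON object that holds its "fn" and its "kwargs". servo_tool: Moves the arm, as the interface text tells. Its arguments: {"type":"object","properties":{"plan":{"type":"array"}},"required":["plan"]}

```bash
mkdir -p pics
python3 - <<'E'
from workcell import readout, vision
import cv2,numpy as np
for n in("scene","top"):
    im=vision.get_image(n); cv2.imwrite(f"pics/{n}0.png",im[:,:,::-1]); print(n,vision.camera_params(n))
print(readout.get_obs())
E
```

```text
scene {'fx': 416.5913782460295, 'fy': 416.5913782460295, 'cx': 278.48156634650394, 'cy': 205.20363243223076, 'rvec': array([ 1.77601352,  2.15611142, -0.54473611]), 'tvec': array([ 118.70280052, -561.75750274, 1016.90516373])}
top {'fx': 455.7052363093564, 'fy': 455.7052363093564, 'cx': 292.7728333256985, 'cy': 215.3601390817328, 'rvec': array([ 2.17070735, -2.0551784 ,  0.21943728]), 'tvec': array([ -3.43742615, 649.17329079, 654.89908316])}
{'t': 0.1, 'qpos': array([ 1.27799444e+00,  4.23802663e-01,  1.63058958e+00, -1.43845301e-05,
        1.08860480e+00, -1.90113736e-02]), 'qvel': array([ 0.00017848, -0.00012276, -0.00225521,  0.00162763,  0.00091724,
        0.00031433]), 'joint_torque': array([-2.32211937e-05, -5.45617318e+01, -2.74324715e+01,  6.44428516e-02,
        1.89601060e-02, -5.61217121e-05]), 'ee_pos': array([168.86301466, 601.3563851 , 301.96490537]), 'orientation': array([-4.28688577e-01, -3.11199851e+00,  2.18221757e-03]), 'ft_force': array([ 0.52790283, -0.33414207,  1.10669244]), 'moment': array([ 0.03613456, -0.00762655,  0.04165454]), 'grasp_force': 0.0, 'width': 87.91205106296776}
```

View pics/scene0.png

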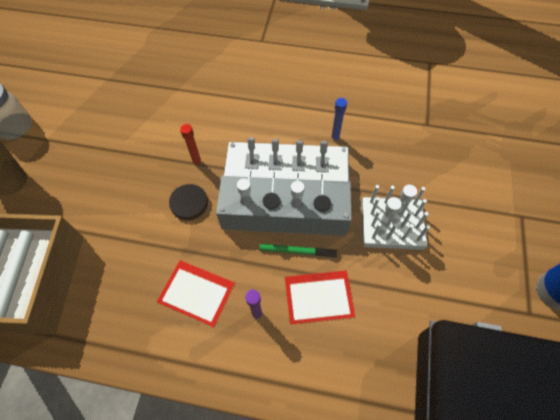

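View pics/top0.png

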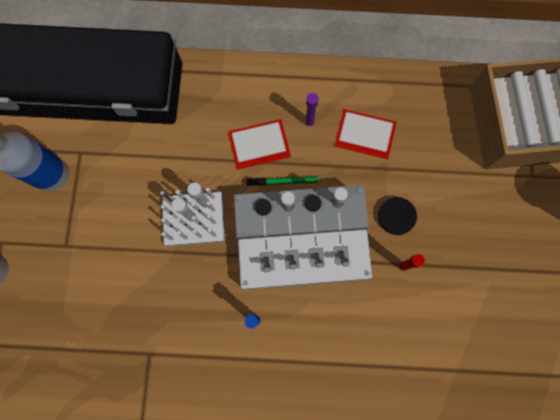

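Both views agree: tubes sit in the 2nd and 4th wells from the left (top view caps at (288,200) and (341,196); plugs at (263,207) and (313,203)).

Possible mix-ups in the top view:
- rack tubes at (179,204) and (194,189)
- red tube at (418,260)
- blue tube at (252,321)
- purple tube at (312,100)

I choose the caps in the viewer wells. The toggles in front of them are at about (292,259) and (342,256). I'll check with a crop and measure.

```bash
cat > h.py <<'E'
import cv2,numpy as np
from workcell import vision
def ray(n,u,z):
    p=vision.camera_params(n);R=cv2.Rodrigues(p["rvec"])[0];c=-R.T@p["tvec"]
    d=R.T@np.array([(u[0]-p["cx"])/p["fx"],(u[1]-p["cy"])/p["fy"],1]);return c+d*(z-c[2])/d[2]
def proj(n,X):
    p=vision.camera_params(n);K=np.array([[p["fx"],0,p["cx"]],[0,p["fy"],p["cy"]],[0,0,1]])
    return cv2.projectPoints(np.float64(X).reshape(-1,3),p["rvec"],p["tvec"],K,None)[0][:,0]
def world(pose,P):
    x,y,t=pose;P=np.float64(P).reshape(-1,3);c,s=np.cos(t),np.sin(t)
    return np.c_[x+c*P[:,0]-s*P[:,1],y+s*P[:,0]+c*P[:,1],P[:,2]]
E
python3 - <<'E'
from h import *
im=cv2.imread("pics/top0.png")
hsv=cv2.cvtColor(im,cv2.COLOR_BGR2HSV)
roi=np.zeros(im.shape[:2],np.uint8);roi[225:292,228:378]=1
m=((hsv[...,1]<45)&(hsv[...,2]>150)&(roi>0)).astype(np.uint8)
m=cv2.morphologyEx(m,cv2.MORPH_OPEN,np.ones((3,3)))
c=max(cv2.findContours(m,0,2)[0],key=cv2.contourArea)
q=cv2.approxPolyDP(cv2.convexHull(c),6,True)[:,0];print("deck poly",q.tolist())
for u in q: print(u,ray("top",u,45)[:2].round(1))
for nm,u,z in [("plug1",(263,207),67),("cap2",(288,200),112),("plug3",(313,203),67),("cap4",(341,193),112),("blue",(252,321),100),("red",(418,260),100)]: print(nm,ray("top",u,z)[:2].round(1))
cv2.imwrite("pics/crop_top.png",cv2.resize(im[180:335,220:435],None,fx=3.5,fy=3.5,interpolation=cv2.INTER_CUBIC))
s=cv2.imread("pics/scene0.png");cv2.imwrite("pics/crop_sc.png",cv2.resize(s[90:240,180:360],None,fx=3.9,fy=3.9,interpolation=cv2.INTER_CUBIC))
E
```

```text
deck poly [[366, 231], [366, 278], [256, 287], [241, 281], [240, 240]]
[366 231] [633.6 -88. ]
[366 278] [557.9 -89.6]
[256 287] [534.3  83.9]
[241 281] [542.3 108.3]
[240 240] [607.7 115. ]
plug1 [659.3  80. ]
cap2 [662.   40.2]
plug3 [670.2   0.9]
cap4 [677.2 -38.5]
blue [483.1  82.1]
red [ 584.3 -157.1]
```

View pics/crop_top.png

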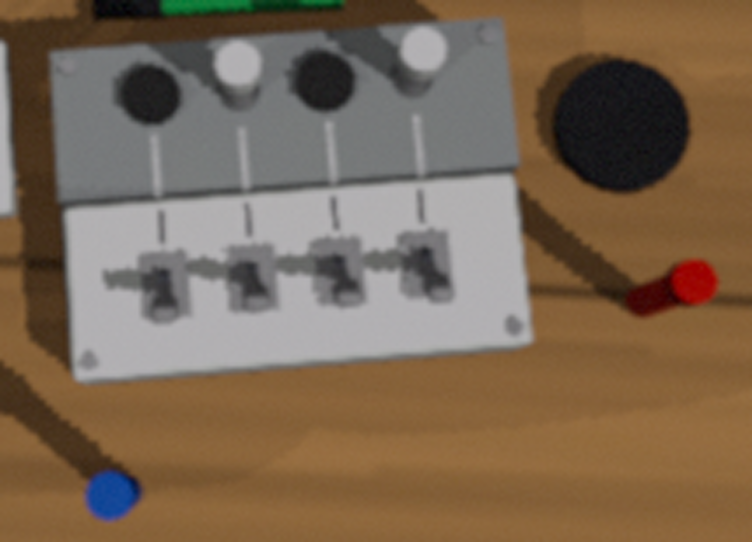

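View pics/crop_sc.png

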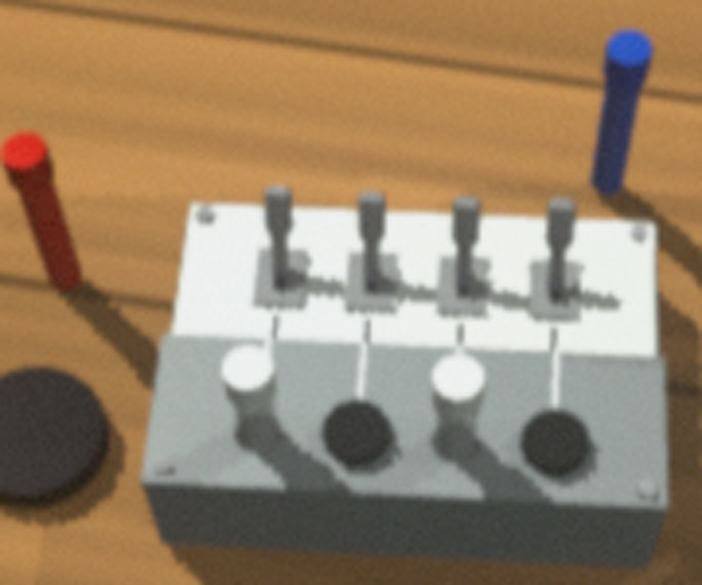

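The crops confirm it: caps at y=+20 and y=-60, and black plugs at y=+60 and y=-20. So toggles 2 and 4 are the targets. Next I fit the viewer pose from clicked corners in both views.

Run:
```python
from h import *
from scipy.optimize import least_squares
P=np.float64([[-80,105,45],[-80,-105,45],[70,105,60],[70,-105,60],[45,60,67],[45,-20,67],[45,20,112],[45,-60,112],[0,105,60],[0,-105,60]])
T=np.float64([[76,381],[532,344],[50,52],[503,18],[149,95],[325,81],[238,66],[424,50],[57,203],[518,168]])
S=np.float64([[656,222],[192,204],[665,503],[145,482],[557,438],[358,428],[458,377],[248,367],[664,357],[163,338]])
T=(T+.5)/3.5-.5+[220,180]; S=(S+.5)/3.9-.5+[180,90]
def f(o): return lambda p: np.concatenate([(proj(n,world(p,P))-q).ravel() for n,q in o])
for o in([("top",T)],[("scene",S)],[("top",T),("scene",S)]):
    r=least_squares(f(o),[620,10,.1],x_scale=[1,1,.01],loss="soft_l1");print(r.x.round(3),np.abs(r.fun).max().round(2))
p=r.x
# toggle tops seen in scene crop (far upper edge) & top: viewer-frame check
for n,u in (("scene",(465,207)),("scene",(278,195))):
    w=ray(n,(np.array(u)+.5)/3.9-.5+[180,90],85)[:2]-p[:2];c,s=np.cos(p[2]),np.sin(p[2]);print(c*w[0]+s*w[1],-s*w[0]+c*w[1])
for y in(20,-60):
    for x,z in((-95,0),(-75,0),(-60,85),(-15,0)): print(y,x,world(p,[x,y,z]).round(1))
for nm,n,u in(("blue","top",(111,494)),("red","top",(693,282))): print(nm,ray(n,(np.array(u)+.5)/3.5-.5+[220,180],100)[:2])
```

```text
[6.23187e+02 1.54100e+01 1.34000e-01] 1.27
[6.24624e+02 1.52080e+01 1.38000e-01] 1.16
[6.23766e+02 1.52740e+01 1.36000e-01] 1.52
-52.49677951020926 19.012906718407823
-54.70970343209791 -59.845068557081845
20 -95 [[526.9  22.2   0. ]]
20 -75 [[546.7  24.9   0. ]]
20 -60 [[561.6  27.   85. ]]
20 -15 [[606.2  33.1   0. ]]
-60 -95 [[537.8 -57.    0. ]]
-60 -75 [[557.6 -54.3   0. ]]
-60 -60 [[572.4 -52.3  85. ]]
-60 -15 [[617.  -46.2   0. ]]
blue [483.39783725  83.0623386 ]
red [ 583.92774736 -156.58934389]
```

{"fn": "servo_tool", "kwargs": {"plan": [[[1, 0.53, -0.85, 0, 0, 0, 0.94], [1, 0.53, -0.85, 0, 0, 0, 0.94], [1, 0.53, -0.85, 0, 0, 0, 0.94], [1, 0.53, -0.85, 0, 0, 0, 0.94], [1, 0.53, -0.85, 0, 0, 0, 0.94]]]}}

```text
t: 0.52
ee_pos: [275.3, 429.9, 302.3]
orientation: [0.221, -3.133, 0.001]
ft_force: [1.1, -0.1, 0.3]
width: 57.9
grasp_force: 0.0
```

{"fn": "servo_tool", "kwargs": {"plan": [[[1, 0.53, -0.85, 0, 0, 0, 0], [1, 0.53, -0.85, 0, 0, 0, 0], [1, 0.53, -0.85, 0, 0, 0, 0], [1, 0.53, -0.85, 0, 0, 0, 0], [1, 0.53, -0.85, 0, 0, 0, 0]]]}}

```text
t: 0.93
ee_pos: [381.4, 259.9, 302.6]
orientation: [0.215, -3.134, 0.0]
ft_force: [0.9, -0.1, -0.2]
width: 24.5
grasp_force: 0.0
```

{"fn": "servo_tool", "kwargs": {"plan": [[[1, 0.53, -0.85, 0, 0, 0, 0], [1, 0.53, -0.85, 0, 0, 0, 0], [1, 0.53, -0.85, 0, 0, 0, 0], [1, 0.53, -0.85, 0, 0, 0, 0], [1, 0.53, -0.85, 0, 0, 0, 0]]]}}

```text
t: 1.35
ee_pos: [487.5, 89.7, 302.6]
orientation: [0.214, -3.134, -0.0]
ft_force: [-0.4, 1.7, 0.1]
width: 0.3
grasp_force: 0.0
```

{"fn": "servo_tool", "kwargs": {"plan": [[[1, 0.53, -0.85, 0, 0, 0, 0], [1, 0.53, -0.85, 0, 0, 0, 0], [1, 0, 0, 0, 0, 0, 0], [1, 0, 0, 0, 0, 0, 0]]]}}

```text
t: 1.68
ee_pos: [529.8, 22.0, 302.2]
orientation: [0.208, -3.134, -0.0]
ft_force: [-0.7, 0.3, 0.3]
width: 0.2
grasp_force: 0.0
```

{"fn": "servo_tool", "kwargs": {"plan": [[[1, 0, 0, -0.92, 0, 0, 0], [1, 0, 0, -0.92, 0, 0, 0], [1, 0, 0, -0.92, 0, 0, 0], [1, 0, 0, -0.91, 0, 0, 0], [1, 0, 0, 0, 0, 0, 0]]]}}

```text
t: 2.1
ee_pos: [524.5, 24.9, 149.9]
orientation: [0.215, -3.122, -0.001]
ft_force: [-1.5, 0.1, -0.7]
width: 0.6
grasp_force: 0.0
```

Run:
```python
from workcell import vision,readout
import cv2
print(readout.get_obs()["ee_pos"])
s=vision.get_image("scene")[:,:,::-1];t=vision.get_image("wrist")[:,:,::-1]
a=cv2.resize(s[90:240,200:360],(400,375),interpolation=2);b=cv2.resize(t,(400,300))
cv2.imwrite("pics/c1.png",cv2.hconcat([a,cv2.copyMakeBorder(b,0,75,0,0,0)]))
```

```text
[524.53727644  24.9334399  149.90686314]
```

View pics/c1.png

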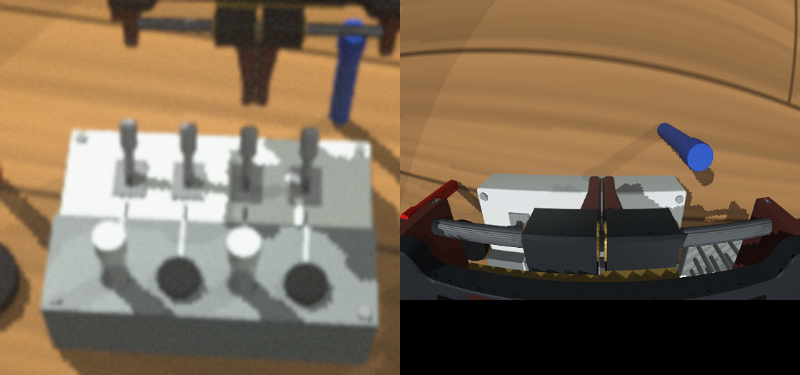

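Scene crop: the closed fingertips (256,103) stand in front of the toggle-2 paddle top (248,130). Wrist view: the blue tube is clear of the body. I'll let the arm settle.

{"fn": "servo_tool", "kwargs": {"plan": [[[1, 0, 0, 0, 0, 0, 0], [1, 0, 0, 0, 0, 0, 0], [1, 0, 0, 0, 0, 0, 0]]]}}

```text
t: 2.45
ee_pos: [530.5, 24.0, 158.2]
orientation: [-0.214, 3.13, -0.0]
ft_force: [0.3, -0.4, -0.3]
width: 0.5
grasp_force: 0.0
```

{"fn": "servo_tool", "kwargs": {"plan": [[[1, 0.2, 0.02, 0, 0, 0, 0], [1, 0.2, 0.02, 0, 0, 0, 0], [1, 0.2, 0.02, 0, 0, 0, 0], [1, 0.2, 0.025, 0, 0, 0, 0], [1, 0.2, 0.025, 0, 0, 0, 0]]]}}

```text
t: 2.87
ee_pos: [570.1, 28.1, 156.0]
orientation: [0.214, -3.134, 0.0]
ft_force: [-2.3, 0.1, 3.3]
width: 0.4
grasp_force: 1.4
```

{"fn": "servo_tool", "kwargs": {"plan": [[[1, 0.1, 0.013, 0, 0, 0, 0], [1, 0.1, 0.013, 0, 0, 0, 0], [1, 0, 0, 0, 0, 0, 0], [1, 0, 0, 0, 0, 0, 0]]]}}

```text
t: 3.2
ee_pos: [577.7, 29.2, 155.7]
orientation: [-0.214, 3.134, 0.0]
ft_force: [-0.4, -0.3, 0.2]
width: 0.4
grasp_force: 0.0
```

{"fn": "servo_tool", "kwargs": {"plan": [[[1, 0.06, 0.008, 0, 0, 0, 0], [1, 0.06, 0.008, 0, 0, 0, 0], [1, 0, 0, 0, 0, 0, 0]]]}}

```text
t: 3.45
ee_pos: [581.7, 29.8, 155.7]
orientation: [0.214, -3.133, -0.0]
ft_force: [-2.4, -0.4, 1.2]
width: 0.4
grasp_force: 1.3
```

{"fn": "servo_tool", "kwargs": {"plan": [[[1, 0.05, 0.007, 0, 0, 0, 0], [1, 0, 0, 0, 0, 0, 0]]]}}

```text
t: 3.62
ee_pos: [582.4, 29.9, 155.4]
orientation: [0.214, -3.129, 0.0]
ft_force: [-6.9, -0.4, 4.2]
width: 0.8
grasp_force: 4.2
```

{"fn": "servo_tool", "kwargs": {"plan": [[[1, -0.65, -0.09, 0, 0, 0, 0], [1, -0.65, -0.09, 0, 0, 0, 0], [1, 0, 0, 1, 0, 0, 0], [1, 0, 0, 0, 0, 0, 0]]]}}

```text
t: 3.95
ee_pos: [533.4, 22.8, 200.1]
orientation: [-0.213, 3.128, -0.0]
ft_force: [1.1, -0.2, 1.0]
width: 0.5
grasp_force: 0.0
```

{"fn": "servo_tool", "kwargs": {"plan": [[[1, 0.13, -0.95, 0, 0, 0, 0], [1, 0.13, -0.95, 0, 0, 0, 0], [1, 0, 0, 0, 0, 0, 0], [1, 0, 0, 0, 0, 0, 0]]]}}

```text
t: 4.28
ee_pos: [543.5, -54.6, 196.4]
orientation: [-0.209, 3.132, -0.0]
ft_force: [0.3, 1.1, -0.3]
width: 0.6
grasp_force: 0.0
```

{"fn": "servo_tool", "kwargs": {"plan": [[[1, -0.07, -0.05, -0.5, 0, 0, 0], [1, 0, 0, -0.5, 0, 0, 0], [1, 0, 0, 0, 0, 0, 0], [1, 0, 0, 0, 0, 0, 0], [1, 0, 0, 0, 0, 0, 0]]]}}

```text
t: 4.7
ee_pos: [540.2, -54.4, 156.4]
orientation: [-0.215, 3.134, -0.0]
ft_force: [0.3, -1.4, 0.6]
width: 0.2
grasp_force: 0.0
```

Run:
```python
from workcell import vision,readout
import cv2
print(readout.get_obs()["ee_pos"])
s=vision.get_image("scene")[:,:,::-1]
cv2.imwrite("pics/c2.png",cv2.resize(s[90:240,180:360],None,fx=3.9,fy=3.9,interpolation=2))
```

```text
[540.21183872 -54.4076178  156.44378046]
```

View pics/c2.png

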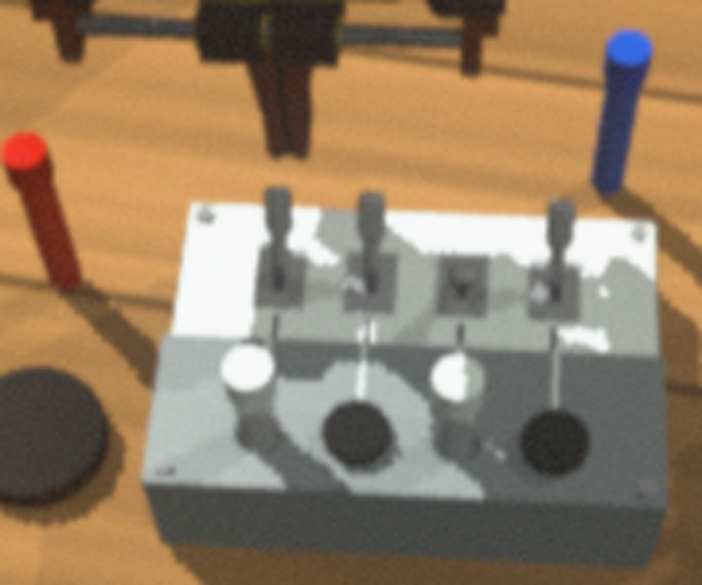

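Toggle 2 is over, seen end-on at (463,287). Toggles 1, 3 and 4 are unchanged, and both tubes still stand. The fingertips (288,150) line up with toggle 4 (278,195).

{"fn": "servo_tool", "kwargs": {"plan": [[[1, 0.2, 0.01, 0, 0, 0, 0], [1, 0.2, 0.01, 0, 0, 0, 0], [1, 0.2, 0.015, 0, 0, 0, 0], [1, 0.2, 0.02, 0, 0, 0, 0], [1, 0.2, 0.025, 0, 0, 0, 0]]]}}

```text
t: 5.17
ee_pos: [580.7, -51.9, 156.1]
orientation: [-0.214, 3.134, -0.0]
ft_force: [-2.5, -0.6, 2.3]
width: 0.6
grasp_force: 1.4
```

{"fn": "servo_tool", "kwargs": {"plan": [[[1, 0.1, 0.013, 0, 0, 0, 0], [1, 0.1, 0.013, 0, 0, 0, 0], [1, 0.06, 0.008, 0, 0, 0, 0], [1, 0, 0, 0, 0, 0, 0]]]}}

```text
t: 5.5
ee_pos: [590.6, -50.5, 155.7]
orientation: [-0.214, 3.134, 0.0]
ft_force: [-0.1, 0.2, -0.1]
width: 0.7
grasp_force: 0.1
```

{"fn": "servo_tool", "kwargs": {"plan": [[[1, 0.06, 0.008, 0, 0, 0, 0], [1, 0, 0, 0, 0, 0, 0]]]}}

```text
t: 5.67
ee_pos: [592.3, -50.2, 155.7]
orientation: [0.214, -3.133, -0.0]
ft_force: [-2.6, -1.0, 0.1]
width: 0.1
grasp_force: 0.8
```

{"fn": "servo_tool", "kwargs": {"plan": [[[1, 0.05, 0.007, 0, 0, 0, 0], [1, 0, 0, 0, 0, 0, 0], [1, 0, 0, 0, 0, 0, 0]]]}}

```text
t: 5.92
ee_pos: [592.9, -50.1, 155.4]
orientation: [0.214, -3.13, -0.0]
ft_force: [-6.1, -1.6, 2.3]
width: 0.6
grasp_force: 3.4
```

Force is up at the hard stop, as with toggle 2. Now retract and check.

{"fn": "servo_tool", "kwargs": {"plan": [[[1, -0.65, -0.09, 0, 0, 0, 0], [1, -0.65, -0.09, 0, 0, 0, 0], [1, 0, 0, 0.95, 0, 0, 0], [1, -0.5, 0, 0.8, 0, 0, 0], [1, -0.5, 0, 0.8, 0, 0, 0]]]}}

```text
t: 6.33
ee_pos: [502.7, -57.3, 259.1]
orientation: [-0.214, 3.133, -0.0]
ft_force: [0.4, -0.3, 0.4]
width: 0.6
grasp_force: 0.0
```

{"fn": "servo_tool", "kwargs": {"plan": [[[1, -0.5, 0, 0.8, 0, 0, 0], [1, 0, 0, 0, 0, 0, 0], [1, 0, 0, 0, 0, 0, 0], [1, 0, 0, 0, 0, 0, 0]]]}}

```text
t: 6.67
ee_pos: [483.0, -57.2, 290.0]
orientation: [-0.214, 3.133, -0.0]
ft_force: [0.1, -0.2, -0.3]
width: 0.3
grasp_force: 0.0
```

Run:
```python
from workcell import vision
import cv2
s=vision.get_image("scene")[:,:,::-1]
cv2.imwrite("pics/c3.png",cv2.resize(s[90:240,180:360],None,fx=3.9,fy=3.9,interpolation=2))
```

```text
(no output)
```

View pics/c3.png

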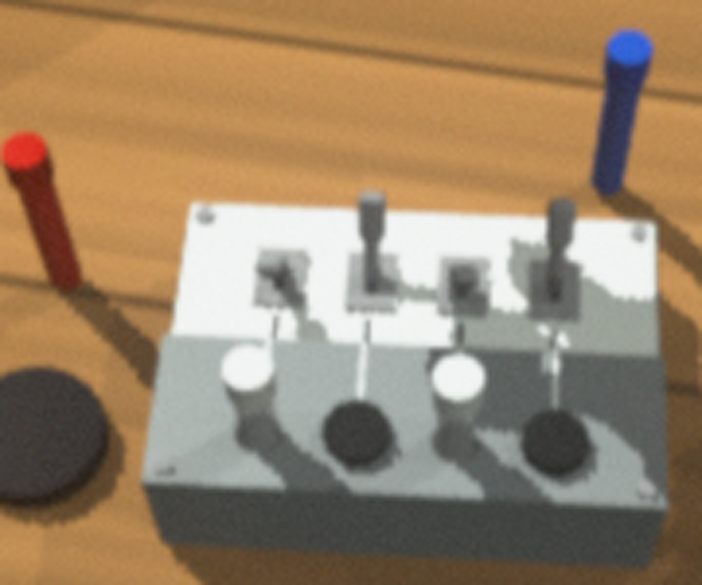

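Toggles 2 (463,285) and 4 (282,273) are over. Toggles 1 and 3 still lean towards the robot, and both caps are where they began. I'm handing the job in.

```bash
python3 -c "
from workcell import close_job
print(close_job())"
```

```text
the job is handed in; nothing more can be done
None
```

I pushed toggles 2 and 4, the ones in front of the two tubes, over to their stops, left toggles 1 and 3 off and both tubes standing, and handed the job in after about 7 s of robot time; no verdict came back.

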